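Rock the aquarium tilt gauge onto its mark and hold it

ROBOT

A 6-joint arm with a two-finger parallel gripper is mounted at the origin on the work surface. World frame = base frame: x ahead of the robot, y to its left, z up, the work surface at z = 0. Lengths are in m, angles in rad, forces in N, time in s.
With the tool pointing down it reaches from about 0.4 to 0.825 m from the base axis. Payload 7 kg.
Tool frame: the origin (TCP) lies at the very end of the fingers, on their centre line; the grasp point (between the pads) lies 19 mm behind it (r.grasp_offset is the distance from the TCP to the grasp point, in m); z points along the fingers, y is the line along which they close (so a half turn about z gives the same grasp; the last joint's range is limited). The gripper opens to 85 mm and grips with 20 to 120 N. Pads are 22 mm wide; open, the fingers measure 114 mm over their backs; the gripper's body (76 mm by 85 mm) begins 54 mm behind the grasp point. The pads swing forward as they close: fully open they stand 13 mm farther back than shut.
Start: joints at [1.543, 0.359, 0.012, 0, -1.224, -0.288], TCP at [0.21, 0.642, 0.231] pointing down, gripper open.
Joint ranges: [-3.07, 3.07], [-1.43, 2.12], [-1.02, 1.25], [-3.03, 1.67], [-3.05, -0], [-3.03, 3.03]. Speed limits (rad/s): [2.39, 2.39, 3.01, 3.14, 3.14, 3.14].

INTERFACE

Orientations are given as a rotation vector (axis times angle).
In Python, from plant import r gives the robot as it stands. The module is installed in compiled form; this text tells all that it offers.
- The arm moves only by the tool jog_arm, never from a script. Its argument "series" is one flat list of numbers, 7 for each row, row after row: the turn, a rotation vector about the world's x, y, z normalised to -1 to 1, where 1 is pi/2 rad, then the shift along the world's x, y, z normalised to -1 to 1, where 1 is 200 mm, then the finger opening in mm, from 0 to 85.4. In form: [ax, ay, az, x, y, z, fingers, ax, ay, az, x, y, z, fingers, ...]. A call has exactly 10 rows; each row is the pose to reach, as a shift and turn from the pose commanded when the call began; what a row does not reach only later rows make up. A row lasts 1/8 s, in which the tool goes at most 62.5 mm and 10.7 degrees, less where a joint would pass 70% of its speed; a pose out of reach is approached as far as the arm can. A call with a number of a shift or a turn outside -1 to 1 is refused whole. A call with a gripper value outside its range is refused whole. The fingers move at their own pace and stop on an object; "squeeze" is the grip in N (left out, the last holds). Time passes only in rows, so rows that repeat a pose let the fingers close, or fill a call up. It gives the time, the measured TCP pose, the force, the opening and the grip force at its end, in the units of the state.
- r.state(): the state, without advancing time (a new reading comes with each control period).
- r.get_image(name): name is "scene" or "top" or "wrist"; returns (picture, depth): 384x512x3 uint8, red, green, blue; 384x512 float32, m along the optical axis (not along the pixel's ray), 0 where there is no reading.
- r.camera_info(name): a dict with "fx", "fy", "cx", "cy" (pixels), "k1" (the pictures are not rectified: a ray, as slopes to the right and down, at radius r is drawn at 1 + k1 r^2 times it, then the intrinsics apply), "cam_to_world" (4x4, takes a point from camera to world coordinates); the wrist camera has in their place "hand_eye" (4x4, takes a point from camera to tool coordinates, whose origin is the TCP and whose axes are the flange's). Camera axes: x right, y up, looking along -z (the intrinsics and any distortion apply to the point x, -y, -z); pixel columns grow to the right and rows downward; lengths in m; the calibration is good to about 2 mm. A picture is of the moment at which its call begins: read the wrist's pose just before it. camera_info takes no time and is no camera call.
- r.close_job(): hands the job in; it is judged then, once.
The state is a dict: "time_s": time; "joints": joint angles; "qvel": joint speeds; "tau": joint torques, N m; "tool_pos": TCP position; "tool_rot": TCP orientation; "force": force on the tool from outside, world axes, zero at the start; "moment": the same for the moment, N m; "width": finger opening in m; "gripper_force": force on a finger pad.
Only numpy, scipy, OpenCV 4.12 (cv2) and the standard library are available. Lean on these libraries where they do the work, as an engineer would, in place of code of your own. Each camera call takes 0.05 s, during which the arm holds its last target. There are 200 camera calls.

TASK

On the aquarium tray, the small tilt gauge for copying the spray bar's slope stands on an uneven stud with a sliding latch over its foot. Draw the latch fully back along its track, away from the gauge, then grip the gauge by its post and, without taking it off the stud, rock it sideways over the higher rib until its swinging pointer settles on the raised mark of the dial. Finish while still gripping it like that, pointer at rest on the mark and foot still pressing on the stud, and leave the other things on the tray where they are.

Things in the scene. Friction and masses are not known exactly. Their poses are not given: they have to be found in the camera images.
- gauge: The loose tilt gauge, 0.25 to 0.45 kg: foot plate 50 x 100 x 8 mm (x, y, z), upright round dial (radius 58, 24 mm thick, centre 72 mm above the sole), black grip post on top. Origin: centre of the sole; z along the post, y sideways (the way it rocks), x out of the white face, away from the robot. It starts leaning 0.06 rad towards its -y side, on both ribs. Let go when rocked, it falls back.
- post_mid (a point): A point on the gauge in the middle of its grip post, 157 mm above the sole, the height to grip. The post is 22 mm (x) by 30 mm (y) and ends 178 mm above the sole; the top of the dial is at 130 mm. Axes as the gauge.
- gauge_foot (a point): A point on the gauge at the centre of its sole. Axes as the gauge.
- stud_top (a point): The middle of the stud's top, between its ribs. The stud is a fixed white ceramic block 50 x 86 mm with two ribs of radius 5 mm along its x axis, at y = +32 mm and y = -32 mm; the crest of the +y rib is 2 mm above this point and the crest of the -y rib 2 mm below. Axes are those of the whole rest (base plate, stud, track): z up, the track runs along y.
- rib_axis (a point): The middle of the centre line of the higher (+y) rib, 5 mm under its crest; the line runs along x of this point. The gauge is to be rocked about this line, its -y side rising and its post leaning towards +y.
- latch (a joint): How far the latch is drawn back (m): 0 = its tongue 14 mm over the -y edge of the gauge's foot, 0.06 = fully back at the end of the track. It moves towards -y of the rest, with about 1.5 N of friction, and stays where it is left.
- latch_grip (a point): A point in the black grip fin on the latch, near its middle, moving with it. The fin is 14 mm (x) by 30 mm (y), its top 15 mm above this point and its bottom 19 mm below, where the 36 x 40 mm slide begins. Axes as the rest.
- pointer (a joint): Angle (rad) of the swinging pointer against the gauge, about the gauge's x axis: 0 = pointing straight at the foot, positive = tip towards +y of the gauge (to the right as seen looking at the dial's face). A pendulum that hangs plumb, swings at about 3 Hz and rests after about 1 s; rocking the gauge over the higher rib by an angle raises this by that angle.
- mark (a joint): Angle (rad) of the raised black mark at the rim of the dial, same zero and direction as the pointer's; it differs from job to job (0.10 to 0.30) and does not move by itself. The pointer is on the mark when the two angles are equal. The mark is 8 mm wide and stands out 7 mm from the dial.
- pointer_tip (a point): The tip of the pointer, 46 mm from its pivot at the dial's centre.
- mark_tip (a point): The inner end of the mark, 46 mm from the dial's centre: the pointer's tip is to come here.
- shell_mid (a point): White ceramic ornament shell, 60 mm across and 44 mm high; 20 mm above its underside. To be left alone.
- fork_mid (a point): Stainless steel planting fork lying flat, 215 mm long and 10 mm high; the middle of it, 5 mm above its underside, the length along x. To be left alone.
- cone_mid (a point): Blue plastic feeding cone standing on its narrow end, 72 mm across and 55 mm high; 27 mm above its underside. To be left alone.
- valve_mid (a point): Clear acrylic valve with a small white lever, 70 mm long and 37 mm high; 15 mm above its underside. To be left alone.
- bottle_mid (a point): White plastic bottle standing, 54 mm across and 130 mm high; half-way up. To be left alone.
- magnet_mid (a point): Black glass-cleaning magnet, 70 x 40 x 28 mm; its middle. To be left alone.

How it is judged:
On the way:
1. the latch is drawn fully back while the gauge still stands on its stud (value of joint latch above 0.052 m and distance between gauge_foot and stud_top below 0.02 m), for 0.2 s.
At the end, for the whole second after the job is handed in: Fingers grip the gauge (over 1 N), its foot presses on the stud (over 0.2 N), sole centre within 25 mm of the stud's top; pointer tip within 4 mm of the mark's inner end, at rest (under 0.3 rad/s), gauge still (under 20 mm/s); latch within 8 mm of its track's end (distance between pointer_tip and mark_tip below 0.004 m and velocity of joint pointer between -0.3 and 0.3 rad/s and contact force between the fingers and gauge above 1 N and contact force between gauge and stud above 0.2 N and distance between gauge_foot and stud_top below 0.025 m and linear speed of gauge below 0.02 m/s and value of joint latch above 0.052 m); the arm keeps its last pose, push and grip.
It fails at once if the gauge is taken off its stud (distance between gauge_foot and stud_top above 0.045 m).
It fails at once if another thing on the tray is moved by more than 25 mm (distance of any of shell_mid, fork_mid, cone_mid, valve_mid, bottle_mid, magnet_mid from where it was at the start of the episode above 0.025 m).
It also fails if it takes over 67 s, if anything falls off the work surface, if the arm or the gripper's body presses on something with over 40 N, if the wrist force passes 120 N, or if a joint passes its speed limit or range.

## Working session

There is one attempt and no reset: what is moved stays moved. The work goes in short steps, Python scripts to look and compute and a tool call to move; the robot and the scene stay as the last step left them, time stands still between calls to the robot, and variables do not carry over. Pictures are saved under pics/ and viewed, at most 10 in all, crops included, and the job is handed in when it is done.

Besides the shell and the picture viewer there is one more tool, called after "Request:" by a JSON object that holds its "fn" and its "kwargs", one argument or row to a line. jog_arm: Moves the arm, as the interface text tells. Its arguments: {"type":"object","properties":{"series":{"type":"array","items":{"type":"number"}},"squeeze":{"type":"number"}},"required":["series"]}

```bash
mkdir -p pics
cat > h.py <<'E'
import numpy as np, cv2
from plant import r
from scipy.spatial.transform import Rotation as R
def grab(n):
    s=r.state(); im,d=r.get_image(n); np.savez(f'{n}.npz',im=im,d=d,p=s['tool_pos'],o=s['tool_rot']); return im,d
def world(n,pts,fn=None):
    f=np.load(fn or f'{n}.npz'); d=f['d']; c=r.camera_info(n)
    if n=='wrist':
        T=np.eye(4);T[:3,:3]=R.from_rotvec(f['o']).as_matrix();T[:3,3]=f['p'];M=T@np.array(c['hand_eye'])
    else: M=np.array(c['cam_to_world'])
    pts=np.atleast_2d(pts).astype(float)
    K=np.array([[c['fx'],0,c['cx']],[0,c['fy'],c['cy']],[0,0,1.]])
    u=cv2.undistortPoints(pts[:,None],K,np.array([c['k1'],0,0,0.]))[:,0]
    z=d[pts[:,1].round().astype(int),pts[:,0].round().astype(int)]
    P=np.c_[u[:,0]*z,-u[:,1]*z,-z]
    return P@M[:3,:3].T+M[:3,3]
E
python3 - <<'E'
from h import *
for n in('scene','top'):
    im,d=grab(n); cv2.imwrite(f'pics/{n}0.png',cv2.resize(im[...,::-1],(800,600),interpolation=cv2.INTER_CUBIC))
    print(r.camera_info(n))
print(r.state())
E
```

```text
{'fx': 372.38272572017917, 'fy': 372.38272572017917, 'cx': 254.07020761948246, 'cy': 194.6558313003978, 'k1': -0.06223969664629868, 'cam_to_world': array([[-0.74560851, -0.57158635,  0.34257406,  0.87589976],
       [ 0.66634077, -0.64537023,  0.37347991,  0.36697673],
       [ 0.00761108,  0.50674086,  0.86206483,  0.95238676],
       [ 0.        ,  0.        ,  0.        ,  1.        ]])}
{'fx': 474.67995162591393, 'fy': 474.67995162591393, 'cx': 260.27933966093326, 'cy': 199.06531858427837, 'k1': -0.09390816750889462, 'cam_to_world': array([[-0.01809591,  0.98257073, -0.18500624,  0.32947707],
       [-0.99982912, -0.01708402,  0.00706225,  0.017955  ],
       [ 0.00377851,  0.18510242,  0.98271197,  1.44768732],
       [ 0.        ,  0.        ,  0.        ,  1.        ]])}
{'time_s': 0.1, 'joints': array([ 1.54310717e+00,  3.59294726e-01,  1.11340286e-02, -3.01195009e-04,
       -1.22410410e+00, -2.88092616e-01]), 'qvel': array([ 0.00129825, -0.00170888,  0.00132076,  0.00058507, -0.00068197,
        0.00206941]), 'tau': array([-1.75785142e-03, -5.84763551e+01,  2.94107294e+01,  6.95460007e+00,
       -3.19227249e-03,  2.20343168e-06]), 'tool_pos': array([0.20952638, 0.64119291, 0.23046482]), 'tool_rot': array([ 3.10101516e+00, -4.93894740e-01, -1.41532111e-04]), 'force': array([-0.26362227, -0.03425309,  0.44123042]), 'moment': array([-0.02855467,  0.0141822 ,  0.00243032]), 'gripper_force': 0.0, 'width': 0.08532848936840506}
```

View pics/scene0.png

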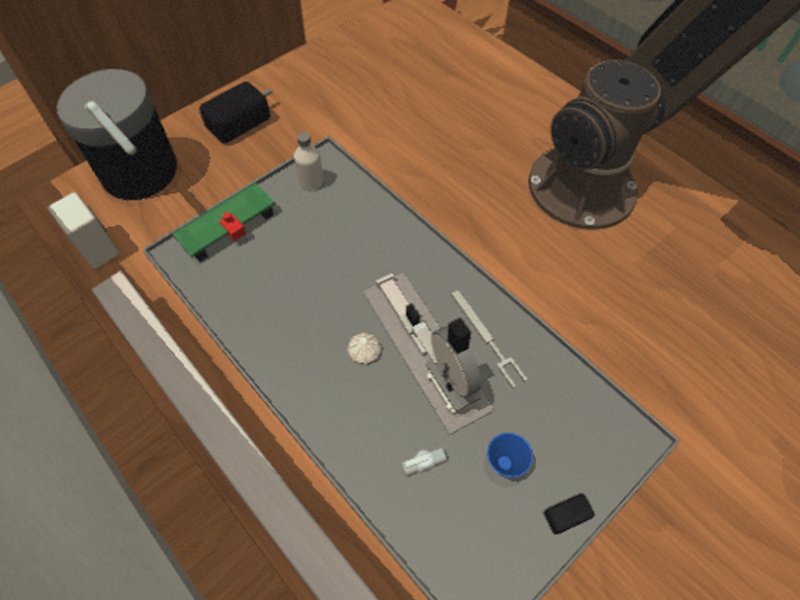

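View pics/top0.png

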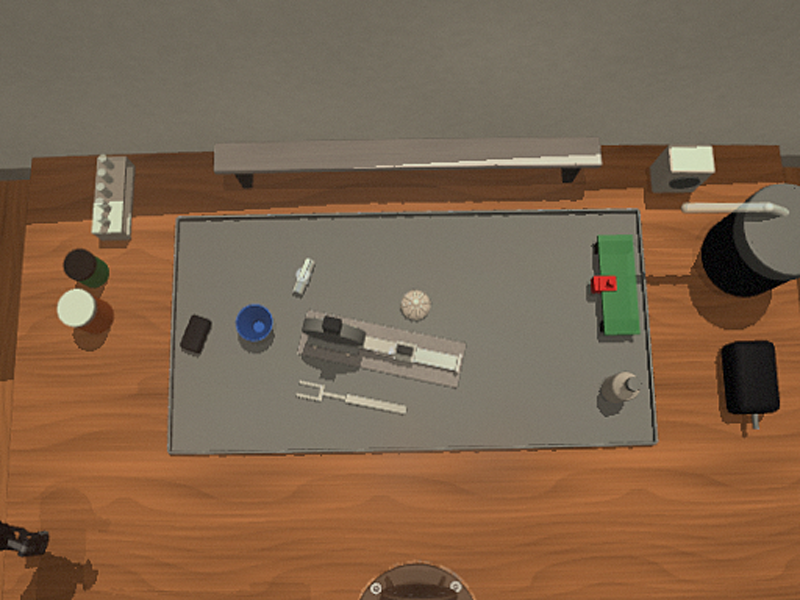

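Scene and top views show the rest about the tray's middle. In the top view the post is at ~(332,324), the latch fin at ~(405,350), and the base plate runs (300,335)-(463,365). The dial face looks away from the robot. I'll enlarge the crops to get precise positions.

Run:
```python
from h import *
im=np.load('top.npz')['im'];a=im[190:255,180:310];b=np.load('scene.npz')['im'][165:285,220:350]
a=cv2.resize(a,None,fx=6,fy=6,interpolation=cv2.INTER_CUBIC)
cv2.imwrite('pics/topc.png',a[...,::-1])
cv2.imwrite('pics/scenec.png',cv2.resize(b,None,fx=5,fy=5,interpolation=cv2.INTER_CUBIC)[...,::-1])
```

```text
(no output)
```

View pics/topc.png

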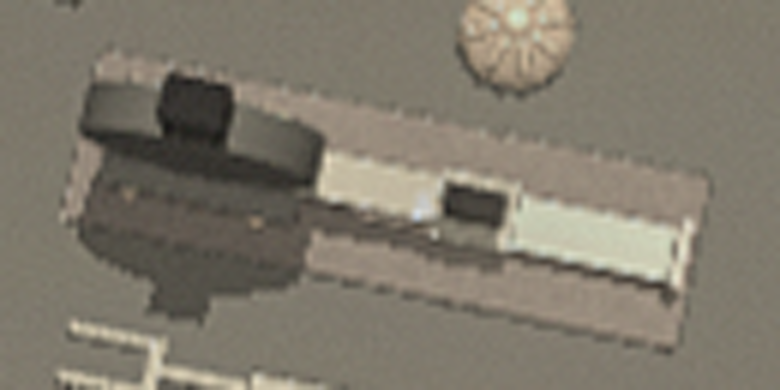

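View pics/scenec.png

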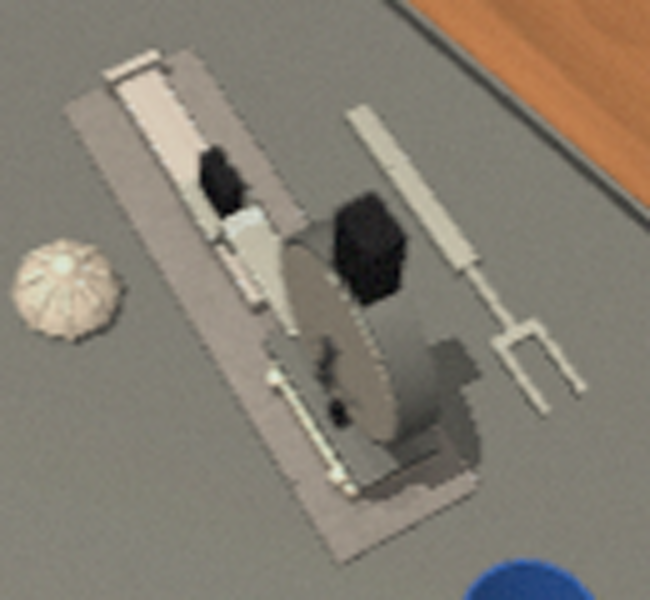

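Top crop: the post is around (200,100), the fin top is (445-505,185-215), and the base corners are (105,50),(708,178),(672,350),(62,222). Scene crop: the pointer is near (325,355) and the mark near (340,412).

Run:
```python
from h import *
def t(p): return np.array(p)/6+[180,190]-0.4
L=[(110,58),(700,182),(668,342),(70,218)]
W=world('top',t(L));print('base',W.round(4))
e=(W[1]-W[0]+W[2]-W[3])/2;yaw=np.arctan2(-e[1],-e[0]);print('ydir',yaw)
a=yaw-np.pi/2;print('yaw rest',a)
# points clouds for both cams
Rz=R.from_euler('z',a).as_matrix()
for n,(u0,u1,v0,v1) in dict(top=(180,310,190,255),scene=(220,350,165,285)).items():
    f=np.load(n+'.npz');g=np.stack(np.meshgrid(np.arange(u0,u1),np.arange(v0,v1)),-1).reshape(-1,2)
    P=world(n,g);Q=P@Rz;c=f['im'][g[:,1],g[:,0]].astype(int).sum(1)
    print(n,'z max',np.sort(P[:,2])[-5:])
    m=(P[:,2]>0.05)&(c<130)
    post=P[(P[:,2]>P[:,2].max()-0.012)]
    lo=lambda X:(X.min(0).round(4),X.max(0).round(4))
    print('posttop rest-axes',lo(post@Rz),len(post))
    k=np.median(post@Rz,0)
    fin=Q[(Q[:,1]<k[1]-.09)&(Q[:,1]>k[1]-.25)&(c<150)&(Q[:,2]>.02)]
    print('fin',len(fin),lo(fin), np.percentile(fin[:,2],[5,50,95]))
    ft=fin[fin[:,2]>fin[:,2].max()-.008];print('fintop',len(ft),lo(ft))
    if n=='scene':
        for p in[(325,345),(340,412),(300,260),(390,435)]:
            print(p,world(n,np.array(p)/5+[220,165]-.4)@Rz)
```

```text
base [[ 0.6018  0.1993  0.0153]
 [ 0.5323 -0.1007  0.0168]
 [ 0.4521 -0.0827  0.0084]
 [ 0.5204  0.22    0.0095]]
ydir 1.346065456708664
yaw rest -0.2247308700862325
top z max [1.44768732 1.44768732 1.44768732 1.44768732 1.44768732]
posttop rest-axes (array([0.3172, 0.0909, 1.4477]), array([0.3172, 0.0909, 1.4477])) 29Traceback (most recent call last):
  File "<stdin>", line 19, in <module>
  File "<stdin>", line 15, in <lambda>
    return umr_minimum(a, axis, None, out, keepdims, initial, where)
ValueError: zero-size array to reduction operation minimum which has no identity
```

Run:
```python
from h import *
a=-0.2247
Rz=R.from_euler('z',a).as_matrix()
for n,(u0,u1,v0,v1) in dict(top=(180,310,190,255),scene=(220,350,165,285)).items():
    f=np.load(n+'.npz');g=np.stack(np.meshgrid(np.arange(u0,u1),np.arange(v0,v1)),-1).reshape(-1,2)
    g=g[f['d'][g[:,1],g[:,0]]>0.2]
    P=world(n,g);Q=P@Rz;c=f['im'][g[:,1],g[:,0]].astype(int).sum(1)
    lo=lambda X:(X.min(0).round(4),X.max(0).round(4))
    m=Q[:,2]>np.sort(Q[:,2])[-15]-0.01
    print(n,'post top',m.sum(),lo(Q[m]),np.median(Q[m],0))
    k=np.median(Q[m],0)
    m=(Q[:,1]<k[1]-.09)&(Q[:,1]>k[1]-.25)&(c<150)&(Q[:,2]>.02)
    fin=Q[m]
    print('fin',len(fin),lo(fin), np.percentile(fin[:,2],[5,50,95]))
    ft=fin[fin[:,2]>np.percentile(fin[:,2],95)-.01];print('fintop',len(ft),lo(ft))
    if n=='scene':
        for p in[(325,345),(340,412),(300,260),(390,435),(150,60)]:
            print(p,world(n,np.array(p)/5+[220,165]-.4)@Rz)
    print('track end', lo(Q[(Q[:,2]>.022)]))
```

```text
top post top 99 (array([0.4877, 0.2396, 0.2072]), array([0.5097, 0.2692, 0.2205])) [0.49774168 0.25446707 0.21441438]
fin 4 (array([0.4933, 0.1383, 0.0668]), array([0.5049, 0.1418, 0.0718])) [0.06734593 0.07093886 0.07176532]
fintop 4 (array([0.4933, 0.1383, 0.0668]), array([0.5049, 0.1418, 0.0718]))
track end (array([0.4703, 0.019 , 0.022 ]), array([0.6162, 0.3173, 0.2205]))
scene post top 134 (array([0.4853, 0.2378, 0.207 ]), array([0.5077, 0.2681, 0.2189])) [0.49754953 0.25406859 0.21456789]
fin 71 (array([0.4926, 0.1144, 0.0396]), array([0.5047, 0.1421, 0.0737])) [0.04432093 0.06751    0.073342  ]
fintop 41 (array([0.4926, 0.1151, 0.0635]), array([0.5047, 0.1417, 0.0737]))
(325, 345) [[0.5144953  0.25634293 0.10890219]]
(340, 412) [[0.51340919 0.27629026 0.0635669 ]]
(300, 260) [[0.50861429 0.21927067 0.13228287]]
(390, 435) [[0.51032894 0.31109756 0.10471261]]
(150, 60) [[0.48652274 0.023052   0.0333735 ]]
track end (array([0.2882, 0.0166, 0.0221]), array([0.6219, 0.4176, 0.2189]))
```

Request:
{"fn": "jog_arm", "kwargs": {
  "series": [0, 0, -0.1, 0.1, -0.1, 0.4, 85, 0, 0, -0.2, 0.3, -0.5, 0.5, 85, 0, 0, -0.3, 0.5, -1, 0.5, 85, 0, 0, -0.35, 0.5, -1, 0.5, 85, 0, 0, -0.35, 0.5, -1, 0.5, 85, 0, 0, -0.35, 0.5, -1, 0.5, 85, 0, 0, -0.35, 0.5, -1, 0.5, 85, 0, 0, -0.35, 0.5, -1, 0.5, 85, 0, 0, -0.35, 0.5, -1, 0.5, 85, 0, 0, -0.35, 0.5, -1, 0.5, 85]
}}

```text
time_s: 1.35
tool_pos: [0.3094, 0.442, 0.3309]
tool_rot: [2.852, -1.316, 0.0]
force: [-0.0, -0.3, -0.2]
width: 0.0848
gripper_force: 0.0
```

Request:
{"fn": "jog_arm", "kwargs": {
  "series": [0, 0, -0.1, 0.2, -0.3, 0, 85, 0, 0, -0.2, 0.4, -0.6, 0, 85, 0, 0, -0.35, 0.5, -1, 0, 85, 0, 0, -0.35, 0.5, -1, 0, 85, 0, 0, -0.35, 0.5, -1, 0, 85, 0, 0, -0.35, 0.5, -1, 0, 85, 0, 0, -0.35, 0.5, -1, 0, 85, 0, 0, -0.35, 0.5, -1, 0, 85, 0, 0, -0.35, 0.5, -1, 0, 85, 0, 0, -0.35, 0.5, -1, 0, 85]
}}

```text
time_s: 2.6
tool_pos: [0.4096, 0.2418, 0.3312]
tool_rot: [2.388, -2.042, 0.0]
force: [-0.3, -0.4, -0.4]
width: 0.0853
gripper_force: 0.0
```

Request:
{"fn": "jog_arm", "kwargs": {
  "series": [0, 0, -0.1, 0.2, -0.3, 0, 85, 0, 0, -0.2, 0.4, -0.6, 0, 85, 0, 0, -0.242, 0.5, -1, 0, 85, 0, 0, -0.242, 0.5, -1, 0, 85, 0, 0, -0.242, 0.5, -1, 0, 85, 0, 0, -0.242, 0.5, -1, 0, 85, 0, 0, -0.242, 0.5, -1, 0, 85, 0, 0, -0.242, 0.5, -1, 0, 85, 0, 0, -0.242, 0.5, -1, 0, 85, 0, 0, -0.242, 0.5, -1, 0, 85]
}}

```text
time_s: 3.85
tool_pos: [0.5096, 0.0419, 0.3313]
tool_rot: [-1.959, 2.456, 0.0]
force: [-0.4, 0.3, 0.1]
width: 0.0845
gripper_force: 0.0
```

Run:
```python
from h import *
im,d=grab('wrist'); cv2.imwrite('pics/w1.png',cv2.resize(im[...,::-1],(800,600),interpolation=cv2.INTER_CUBIC))
s=r.state();print(s['tool_pos'],R.from_rotvec(s['tool_rot']).as_matrix().round(4),s['joints'].round(3));print(r.camera_info('wrist')['hand_eye'])
```

```text
[0.50963767 0.04181676 0.3313659 ] [[-2.224e-01 -9.749e-01  1.000e-04]
 [-9.749e-01  2.224e-01  0.000e+00]
 [-1.000e-04 -1.000e-04 -1.000e+00]] [ 0.466  0.034 -0.174  0.    -1.363 -0.691]
[[ 6.99440487e-04  9.49359996e-01  3.14189606e-01  8.01787189e-02]
 [ 9.99999235e-01 -3.43530797e-04 -1.18815374e-03 -8.67928998e-04]
 [-1.02005183e-03  3.14190196e-01 -9.49359510e-01 -1.42832200e-01]
 [ 0.00000000e+00  0.00000000e+00  0.00000000e+00  1.00000000e+00]]
```

View pics/w1.png

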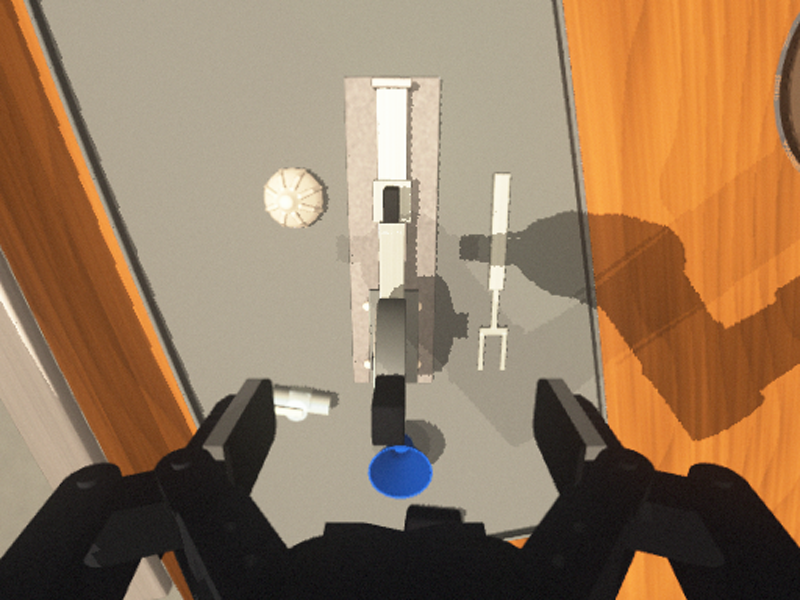

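The wrist view is well aligned with the rest. The fin is at (391,202), the post at (388,410) and the track end at (392,80). I'll refine with the wrist depth.

Run:
```python
from h import *
Rz=R.from_euler('z',-.2243).as_matrix();k=512/800
for nm,(a,b,c,e),zl in[('fin',(380,402,182,226),.06),('post',(368,410,370,450),.2),('slide',(370,414,176,226),.036)]:
    g=np.stack(np.meshgrid(np.arange(int(a*k),int(b*k)+1),np.arange(int(c*k),int(e*k)+1)),-1).reshape(-1,2)
    Q=world('wrist',g)@Rz; Q=Q[(Q[:,2]>zl)&(Q[:,2]<.3)]
    print(nm,len(Q),Q.min(0).round(4),Q.max(0).round(4),np.median(Q,0).round(4))
B=world('wrist',np.array([(350,82),(436,82),(356,376),(430,376),(392,100)])*k)@Rz;print(B.round(4))
```

```text
fin 223 [0.494  0.1121 0.0614] [0.5066 0.1415 0.073 ] [0.5007 0.1263 0.0711]
post 639 [0.4884 0.2379 0.2001] [0.5097 0.2675 0.2172] [0.4988 0.2487 0.2146]
slide 681 [0.4826 0.1074 0.036 ] [0.5178 0.1479 0.073 ] [0.4994 0.1263 0.0382]
[[0.5381 0.02   0.0127]
 [0.4581 0.02   0.0132]
 [0.5419 0.3258 0.0134]
 [0.4582 0.3253 0.0141]
 [0.4988 0.0371 0.0283]]
```

Request:
{"fn": "jog_arm", "kwargs": {
  "series": [0, 0, 0, 0.029, -0.145, -0.2, 85, 0, 0, 0, 0.029, -0.145, -0.5, 85, 0, 0, 0, 0.029, -0.145, -0.8, 85, 0, 0, 0, 0.029, -0.145, -1, 85, 0, 0, 0, 0.029, -0.145, -1, 85, 0, 0, 0, 0.029, -0.145, -1, 85, 0, 0, 0, 0.029, -0.145, -1, 85, 0, 0, 0, 0.029, -0.145, -1, 85, 0, 0, 0, 0.029, -0.145, -1, 85, 0, 0, 0, 0.029, -0.145, -1, 85],
  "squeeze": 30
}}

```text
time_s: 5.15
tool_pos: [0.5156, 0.0126, 0.1316]
tool_rot: [-1.958, 2.456, -0.0]
force: [0.3, 0.8, 0.3]
width: 0.0848
gripper_force: 0.0
```

Request:
{"fn": "jog_arm", "kwargs": {
  "series": [0, 0, 0, 0, 0, -0.15, 85, 0, 0, 0, 0, 0, -0.3, 85, 0, 0, 0, 0, 0, -0.437, 85, 0, 0, 0, 0, 0, -0.437, 50, 0, 0, 0, 0, 0, -0.437, 20, 0, 0, 0, 0, 0, -0.437, 5, 0, 0, 0, 0, 0, -0.437, 5, 0, 0, 0, 0, 0, -0.437, 5, 0, 0, 0, 0, 0, -0.437, 5, 0, 0, 0, 0, 0, -0.437, 5]
}}

```text
time_s: 6.4
tool_pos: [0.5155, 0.0128, 0.045]
tool_rot: [-1.958, 2.456, -0.0]
force: [-3.4, 0.7, 7.4]
width: 0.0135
gripper_force: 31.4
```

Request:
{"fn": "jog_arm", "kwargs": {
  "series": [0, 0, 0, -0.01, -0.045, 0, 5, 0, 0, 0, -0.02, -0.09, 0, 5, 0, 0, 0, -0.031, -0.135, 0, 5, 0, 0, 0, -0.041, -0.18, 0, 5, 0, 0, 0, -0.051, -0.225, 0, 5, 0, 0, 0, -0.06, -0.265, 0, 5, 0, 0, 0, -0.069, -0.302, 0, 5, 0, 0, 0, -0.069, -0.302, 0, 5, 0, 0, 0, -0.069, -0.302, 0, 5, 0, 0, 0, -0.069, -0.302, 0, 5]
}}

```text
time_s: 7.65
tool_pos: [0.5029, -0.0429, 0.0448]
tool_rot: [-1.954, 2.452, 0.004]
force: [-7.8, 34.6, 5.4]
width: 0.0131
gripper_force: 31.6
```

Request:
{"fn": "jog_arm", "kwargs": {
  "series": [0, 0, 0, 0, 0, 0, 60, 0, 0, 0, 0, 0, 0, 60, 0, 0, 0, 0, 0, 0, 60, 0, 0, 0, 0, 0, 0.2, 60, 0, 0, 0, 0, 0, 0.5, 85, 0, 0, 0, 0, 0, 0.8, 85, 0, 0, 0, 0, 0, 1, 85, 0, 0, 0, 0, 0, 1, 85, 0, 0, 0, 0, 0, 1, 85, 0, 0, 0, 0, 0, 1, 85]
}}

```text
time_s: 8.9
tool_pos: [0.5009, -0.0481, 0.2425]
tool_rot: [1.956, -2.455, -0.002]
force: [0.2, -0.5, -0.2]
width: 0.0851
gripper_force: 0.0
```

Run:
```python
from h import *
im,d=grab('wrist');grab('scene');print(r.state()['tool_pos'])
Rz=R.from_euler('z',-.2243).as_matrix()
g=np.stack(np.meshgrid(np.arange(150,350),np.arange(0,384)),-1).reshape(-1,2)
Q=world('wrist',g)@Rz
m=(abs(Q[:,0]-.5)<.004)&(Q[:,2]>.06)&(Q[:,2]<.08)&(Q[:,1]<.15);print('fin',m.sum(),Q[m].min(0),Q[m].max(0))
n='scene';g=np.stack(np.meshgrid(np.arange(220,350),np.arange(165,285)),-1).reshape(-1,2)
Q=world(n,g)@Rz;m=(abs(Q[:,0]-.498)<.012)&(Q[:,2]>.06)&(Q[:,2]<.08)&(Q[:,1]<.15);print('fin',m.sum(),Q[m].min(0),Q[m].max(0))
m=(Q[:,2]>.21)&(abs(Q[:,1]-.25)<.05);print('post',m.sum(),Q[m].min(0),Q[m].max(0))
```

```text
[ 0.50116504 -0.04798195  0.24274996]
fin 194 [0.49625094 0.05808067 0.06189691] [0.50307258 0.08782944 0.07321971]
fin 62 [0.48893732 0.05627846 0.06020282] [0.5036473  0.08911524 0.07511546]
post 122 [0.4852272  0.23733355 0.21063566] [0.50733148 0.26801037 0.22055257]
```

Run:
```python
from h import *
f=np.load('wrist.npz')['im']
k=512/800
c=r.camera_info('wrist')
cv2.imwrite('pics/w2.png',cv2.resize(f[60:300,190:330],None,fx=2.5,fy=2.5,interpolation=cv2.INTER_CUBIC)[...,::-1])
```

```text
(no output)
```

View pics/w2.png

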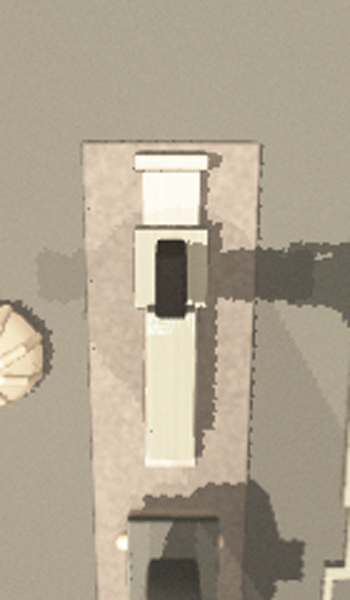

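Run:
```python
from h import *
Rz=R.from_euler('z',-.2243).as_matrix()
for p in [(170,175),(170,222),(170,160),(145,232),(145,300),(170,310),(170,440),(170,462),(140,516),(140,526),(140,540),(205,526)]:
    print(p,(world('wrist',np.array(p)/2.5+[190,60]-.3)@Rz).round(4))
```

```text
(170, 175) [[0.4999 0.029  0.0262]]
(170, 222) [[0.4999 0.0522 0.0259]]
(170, 160) [[0.4999 0.0212 0.0328]]
(145, 232) [[0.512  0.0547 0.0383]]
(145, 300) [[0.5124 0.0891 0.0374]]
(170, 310) [[0.5    0.0835 0.0718]]
(170, 440) [[0.5001 0.1594 0.0513]]
(170, 462) [[0.5001 0.1862 0.0262]]
(140, 516) [[0.5174 0.2236 0.0221]]
(140, 526) [[0.5165 0.2163 0.0428]]
(140, 540) [[0.5167 0.2256 0.0425]]
(205, 526) [[0.481  0.2164 0.0428]]
```

Run:
```python
from h import *
Rz=R.from_euler('z',-.2243).as_matrix()
g=np.array([(258,v) for v in range(228,252)]);Q=world('wrist',g)@Rz
print(np.c_[g[:,1],Q.round(4)][:, [0,2,3]])
```

```text
[[2.280e+02 1.490e-01 5.040e-02]
 [2.290e+02 1.502e-01 5.080e-02]
 [2.300e+02 1.511e-01 5.180e-02]
 [2.310e+02 1.531e-01 5.050e-02]
 [2.320e+02 1.541e-01 5.140e-02]
 [2.330e+02 1.556e-01 5.120e-02]
 [2.340e+02 1.567e-01 5.180e-02]
 [2.350e+02 1.591e-01 5.000e-02]
 [2.360e+02 1.597e-01 5.150e-02]
 [2.370e+02 1.607e-01 5.230e-02]
 [2.380e+02 1.625e-01 5.170e-02]
 [2.390e+02 1.641e-01 5.130e-02]
 [2.400e+02 1.663e-01 5.000e-02]
 [2.410e+02 1.671e-01 5.110e-02]
 [2.420e+02 1.687e-01 5.070e-02]
 [2.430e+02 1.834e-01 2.690e-02]
 [2.440e+02 1.855e-01 2.600e-02]
 [2.450e+02 1.860e-01 2.780e-02]
 [2.460e+02 1.890e-01 2.530e-02]
 [2.470e+02 1.986e-01 1.120e-02]
 [2.480e+02 1.997e-01 1.230e-02]
 [2.490e+02 2.011e-01 1.260e-02]
 [2.500e+02 2.025e-01 1.300e-02]
 [2.510e+02 2.045e-01 1.240e-02]]
```

Request:
{"fn": "jog_arm", "kwargs": {
  "series": [0, 0, 0, 0.05, 0.2, 0, 85, 0.01, -0.002, 0, 0.11, 0.5, 0, 85, 0.03, -0.007, 0, 0.17, 0.75, 0, 85, 0.0388, -0.0089, 0, 0.2125, 0.93, 0, 85, 0.0388, -0.0089, 0, 0.2125, 0.93, 0, 85, 0.0388, -0.0089, 0, 0.2125, 0.93, 0, 85, 0.0388, -0.0089, 0, 0.2125, 0.93, -0.1, 85, 0.0388, -0.0089, 0, 0.2125, 0.93, -0.2, 85, 0.0388, -0.0089, 0, 0.2125, 0.93, -0.3285, 85, 0.0388, -0.0089, 0, 0.2125, 0.93, -0.3285, 85]
}}

```text
time_s: 10.25
tool_pos: [0.5428, 0.1366, 0.1765]
tool_rot: [-1.928, 2.422, 0.061]
force: [-0.8, 0.0, 1.1]
width: 0.0854
gripper_force: 0.0
```

Request:
{"fn": "jog_arm", "kwargs": {
  "series": [0, 0, 0, 0, 0, 0, 60, 0, 0, 0, 0, 0, 0, 40, 0, 0, 0, 0, 0, 0, 30, 0, 0, 0, 0, 0, 0, 20, 0, 0, 0, 0, 0, 0, 15, 0, 0, 0, 0, 0, 0, 15, 0, 0, 0, 0, 0, 0, 15, 0, 0, 0, 0, 0, 0, 15, 0, 0, 0, 0, 0, 0, 15, 0, 0, 0, 0, 0, 0, 15],
  "squeeze": 40
}}

```text
time_s: 11.5
tool_pos: [0.5442, 0.1383, 0.1788]
tool_rot: [-1.928, 2.417, 0.06]
force: [-3.0, 0.1, 6.2]
width: 0.0216
gripper_force: 39.5
```

Run:
```python
from h import *
print(r.state()['tool_pos'],R.from_rotvec(r.state()['tool_rot']).as_matrix().round(3))
im,_=grab('wrist');s,_=grab('scene')
a=cv2.resize(im[200:],(512,184));b=cv2.resize(s[200:290,255:345],None,fx=5,fy=5,interpolation=cv2.INTER_CUBIC)
c=np.zeros((450,800,3),np.uint8);c[:450,:450]=b;c[:126,450:]=cv2.resize(a,(350,126));c[130:130+263,450:]=cv2.resize(im,(350,263))
cv2.imwrite('pics/g1.png',c[...,::-1])
```

```text
[0.54420083 0.13830695 0.17883406] [[-0.222 -0.975  0.014]
 [-0.973  0.223  0.061]
 [-0.063 -0.    -0.998]]
```

View pics/g1.png

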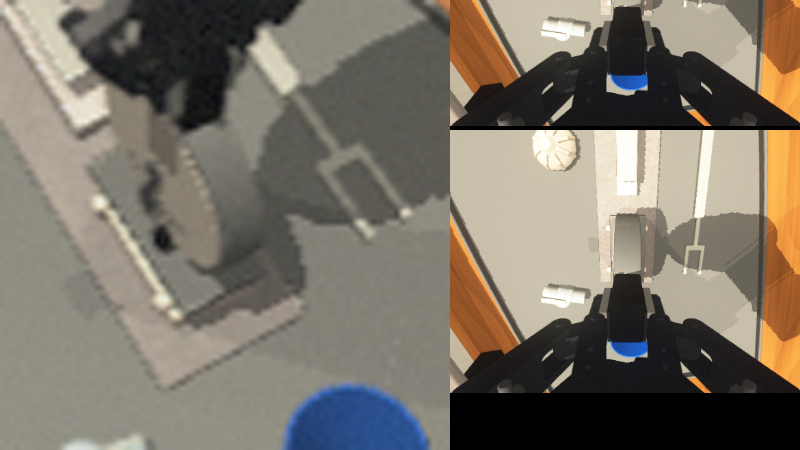

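The gauge is gripped (width 21.6 mm). In the crop the pointer is at ~(150,190) and the mark at ~(162,238). I'll measure the mark's angle by intersecting rays with the face plane.

```bash
cat >> h.py <<'E'
Rz=R.from_euler('z',-.2243).as_matrix()
def dial(cen,lean,xs=.517,out=None,face=.5115):
    """dark pixels on dial -> (radius mm, gauge angle), lean = rad towards +y"""
    im,d=grab('scene'); g=np.stack(np.meshgrid(np.arange(255,345),np.arange(200,290)),-1).reshape(-1,2)
    c=r.camera_info('scene');M=np.array(c['cam_to_world']);o=M[:3,3]@Rz
    K=np.array([[c['fx'],0,c['cx']],[0,c['fy'],c['cy']],[0,0,1.]])
    u=cv2.undistortPoints(g[:,None].astype(float),K,np.array([c['k1'],0,0,0.]))[:,0]
    D=np.c_[u[:,0],-u[:,1],-np.ones(len(u))]@M[:3,:3].T@Rz
    P=o+D*((xs-o[0])/D[:,0])[:,None]
    y,z=P[:,1]-cen[0],P[:,2]-cen[1]; rr=np.hypot(y,z); th=np.arctan2(y,-z)+lean
    v=im[g[:,1],g[:,0]].astype(int).sum(1)
    return rr*1000,th,v,g
E
python3 - <<'E'
from h import *
cen=(.2641-.072*.0625,.0368+.072)
rr,th,v,g=dial(cen,-.0625)
m=(rr<62)&(abs(th)<.9)&(rr>5)
im=np.load('scene.npz')
# map: rows radius, cols angle; mean brightness
import sys
A=np.arange(-.5,.75,.1)
print('     ',A.round(2))
for r0 in range(4,64,4):
    row=[]
    for a in A:
        k=(abs(rr-r0)<2.5)&(abs(th-a)<max(.05,1.5/r0))
        row.append(int(v[k].min()) if k.any() else -1)
    print(r0,row)
E
```

```text
[-0.5 -0.4 -0.3 -0.2 -0.1 -0.   0.1  0.2  0.3  0.4  0.5  0.6  0.7]
4 [308, 308, 308, -1, -1, -1, -1, 173, 173, 173, 173, 173, 173]
8 [-1, 255, 255, 255, 255, -1, -1, 208, 208, 173, 173, 173, 173]
12 [358, -1, -1, 177, 177, 177, -1, 208, 208, 208, -1, -1, 310]
16 [-1, 326, 326, -1, 184, 184, -1, 228, 228, -1, -1, 237, -1]
20 [351, -1, 239, -1, -1, 191, -1, 194, -1, 250, 250, -1, 287]
24 [353, 353, -1, 203, -1, 191, -1, 184, -1, 270, -1, 331, -1]
28 [373, 330, 330, 215, -1, 162, -1, 251, 290, 290, 329, -1, 268]
32 [374, -1, 318, -1, 236, 174, -1, 251, 305, -1, 150, 198, -1]
36 [376, 379, -1, 324, 236, 235, -1, 283, 202, 117, -1, 124, 242]
40 [370, -1, 371, 324, 303, 318, -1, 327, 202, 100, 44, 174, 242]
44 [378, 382, 376, 338, 326, 318, 320, -1, 116, 100, 44, 174, 375]
48 [378, 367, 376, 374, 361, 362, 249, 101, -1, 90, 112, 307, 378]
52 [385, 367, 380, 375, -1, 374, -1, 103, 79, 229, 376, 381, 382]
56 [375, 375, 374, 371, 374, 341, 285, 230, 263, 377, 376, 376, 385]
60 [370, 376, 378, 379, 374, 370, 284, 230, 371, 376, 375, 380, 374]
```

```bash
cat >> h.py <<'E'
def arc(phi,y=-.0403,z=.1440):
    dy=y*np.cos(phi)+z*np.sin(phi)-y; dz=-y*np.sin(phi)+z*np.cos(phi)-z
    w=Rz@np.array([0,dy,dz])/.2; a=Rz@np.array([-phi,0,0])/(np.pi/2)
    return np.r_[a,w].round(4)
E
python3 - <<'E'
from h import *
for p in np.arange(.03,.16,.015): print(p.round(3),arc(p).tolist())
E
```

```text
0.03 [-0.0186, 0.0042, 0.0, 0.0048, 0.0211, 0.0057]
0.045 [-0.0279, 0.0064, 0.0, 0.0072, 0.0318, 0.0083]
0.06 [-0.0372, 0.0085, 0.0, 0.0097, 0.0424, 0.0108]
0.075 [-0.0466, 0.0106, 0.0, 0.0121, 0.0532, 0.0131]
0.09 [-0.0559, 0.0127, 0.0, 0.0146, 0.0639, 0.0152]
0.105 [-0.0652, 0.0149, 0.0, 0.017, 0.0747, 0.0172]
0.12 [-0.0745, 0.017, 0.0, 0.0195, 0.0854, 0.0189]
0.135 [-0.0838, 0.0191, 0.0, 0.022, 0.0963, 0.0206]
0.15 [-0.0931, 0.0212, 0.0, 0.0244, 0.1071, 0.022]
```

Request:
{"fn": "jog_arm", "kwargs": {
  "series": [-0.0093, 0.0021, 0, 0.0024, 0.0105, 0.003, 15, -0.0186, 0.0042, 0, 0.0048, 0.0211, 0.0057, 15, -0.0372, 0.0085, 0, 0.0097, 0.0424, 0.0108, 15, -0.0466, 0.0106, 0, 0.0121, 0.0532, 0.0131, 15, -0.0559, 0.0127, 0, 0.0146, 0.0639, 0.0152, 15, -0.0745, 0.017, 0, 0.0195, 0.0854, 0.0189, 15, -0.0838, 0.0191, 0, 0.022, 0.0963, 0.0206, 15, -0.0931, 0.0212, 0, 0.0244, 0.1071, 0.022, 15, -0.0931, 0.0212, 0, 0.0244, 0.1071, 0.022, 15, -0.0931, 0.0212, 0, 0.0244, 0.1071, 0.022, 15]
}}

```text
time_s: 12.9
tool_pos: [0.5491, 0.1595, 0.1834]
tool_rot: [1.915, -2.401, 0.086]
force: [-3.9, -1.5, 9.7]
width: 0.0217
gripper_force: 40.0
```

Run:
```python
from h import *
s=r.state();print(s['tool_pos'],s['tool_pos']@Rz,s['force'],s['moment'],R.from_rotvec(s['tool_rot']).as_matrix()[:,2]@Rz)
for p in np.arange(.02,.13,.02): print(p.round(3),arc(p,-.0403+.0214,.144+.0044).tolist())
```

```text
[0.54907736 0.15949224 0.18343247] [0.49984811 0.27762492 0.18343247] [-3.8556606  -1.47846615  9.7078928 ] [-0.47404143  1.52112897 -0.0371611 ] [ 6.93118835e-04 -8.87649866e-02 -9.96052356e-01]
0.02 [-0.0124, 0.0028, 0.0, 0.0033, 0.0145, 0.0017]
0.04 [-0.0248, 0.0057, 0.0, 0.0066, 0.029, 0.0032]
0.06 [-0.0372, 0.0085, 0.0, 0.0099, 0.0435, 0.0043]
0.08 [-0.0497, 0.0113, 0.0, 0.0133, 0.0581, 0.0052]
0.1 [-0.0621, 0.0142, 0.0, 0.0166, 0.0727, 0.0057]
0.12 [-0.0745, 0.017, 0.0, 0.0199, 0.0873, 0.006]
```

Request:
{"fn": "jog_arm", "kwargs": {
  "series": [-0.0062, 0.0014, 0, 0.0016, 0.007, 0.0008, 15, -0.0124, 0.0028, 0, 0.0033, 0.0145, 0.0017, 15, -0.0248, 0.0057, 0, 0.0066, 0.029, 0.0032, 15, -0.0372, 0.0085, 0, 0.0099, 0.0435, 0.0043, 15, -0.0497, 0.0113, 0, 0.0133, 0.0581, 0.0052, 15, -0.0621, 0.0142, 0, 0.0166, 0.0727, 0.0057, 15, -0.0745, 0.017, 0, 0.0199, 0.0873, 0.006, 15, -0.0745, 0.017, 0, 0.0199, 0.0873, 0.006, 15, -0.0745, 0.017, 0, 0.0199, 0.0873, 0.006, 15, -0.0745, 0.017, 0, 0.0199, 0.0873, 0.006, 15]
}}

```text
time_s: 14.15
tool_pos: [0.553, 0.1768, 0.1849]
tool_rot: [1.853, -2.324, 0.196]
force: [-3.8, -1.0, 10.3]
width: 0.0215
gripper_force: 40.1
```

Request:
{"fn": "jog_arm", "kwargs": {
  "series": [0, 0, 0, 0, 0, 0, 15, 0, 0, 0, 0, 0, 0, 15, 0, 0, 0, 0, 0, 0, 15, 0, 0, 0, 0, 0, 0, 15, 0, 0, 0, 0, 0, 0, 15, 0, 0, 0, 0, 0, 0, 15, 0, 0, 0, 0, 0, 0, 15, 0, 0, 0, 0, 0, 0, 15, 0, 0, 0, 0, 0, 0, 15, 0, 0, 0, 0, 0, 0, 15]
}}

```text
time_s: 15.4
tool_pos: [0.553, 0.1768, 0.1849]
tool_rot: [1.853, -2.324, 0.196]
force: [-3.9, -0.4, 10.1]
width: 0.0215
gripper_force: 40.1
```

Run:
```python
from h import *
s=r.state();print(s['tool_pos']@Rz,s['force'],R.from_rotvec(s['tool_rot']).as_matrix()[:,2]@Rz)
im,d=grab('scene')
cv2.imwrite('pics/g2.png',cv2.resize(im[205:265,265:325],None,fx=10,fy=10,interpolation=cv2.INTER_CUBIC)[...,::-1])
```

```text
[0.49982857 0.29535498 0.18486596] [-3.93917167 -0.37093688 10.12675179] [ 8.55481805e-04 -2.07700508e-01 -9.78192091e-01]
```

View pics/g2.png

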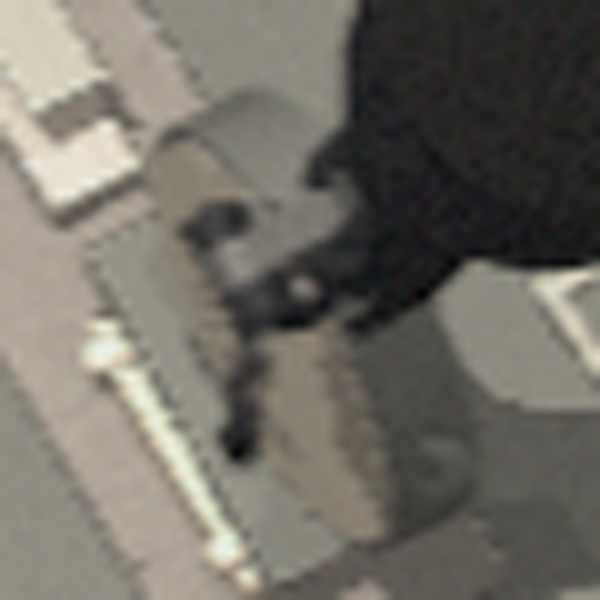

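```bash
cat >> h.py <<'E'
def proj(Q):
    c=r.camera_info('scene');M=np.array(c['cam_to_world']);P=(np.atleast_2d(Q)@Rz.T-M[:3,3])@M[:3,:3]
    K=np.array([[c['fx'],0,c['cx']],[0,c['fy'],c['cy']],[0,0,1.]])
    P=P*[1,-1,-1]
    return cv2.projectPoints(P,np.zeros(3),np.zeros(3),K,np.array([c['k1'],0,0,0.]))[0][:,0]
def gp(loc,lean,ax=(.2961,.0338)):
    """gauge coords -> rest coords, lean towards +y, rocked about rib axis"""
    c0=np.array([.2641,.0368]);f=lean+.0625
    loc=np.atleast_2d(loc);y,z=loc[:,1],loc[:,2];l=-.0625
    Y=c0[0]+y*np.cos(l)+z*np.sin(l)-ax[0];Z=c0[1]-y*np.sin(l)+z*np.cos(l)-ax[1]
    return np.c_[.4995+loc[:,0],ax[0]+Y*np.cos(f)+Z*np.sin(f),ax[1]-Y*np.sin(f)+Z*np.cos(f)]
def pol(rad,a,x): return np.array([x,rad*np.sin(a),.072-rad*np.cos(a)])
E
python3 - <<'E'
from h import *
for lean,o,s in((.209,(265,205),10),(-.0625,(220,165),5)):
    f=lambda L:((proj(gp(L,lean))-o+.5)*s).round(0).tolist()
    print('lean',lean,'pivot',f(pol(0,0,.015)),'ptr 25,46',f([pol(.025,lean,.015),pol(.046,lean,.015)]))
    print('rim L,R,foot',f([pol(.058,-np.pi/2,.012),pol(.058,np.pi/2,.012),pol(.058,0,.012)]), 'post top',f([[0,0,.178]]))
    print('foot corners',f([[.025,-.05,.008],[.025,.05,.008],[.025,.05,0]]))
    for m in(.1,.15,.2,.25,.3,.35): print(m,'mark mid front, base',f([pol(.052,m,.019),pol(.052,m,.0155)]))
E
```

```text
lean 0.209 pivot [[257.0, 361.0]] ptr 25,46 [[247.0, 401.0], [240.0, 433.0]]
rim L,R,foot [[151.0, 151.0], [386.0, 566.0], [222.0, 406.0]] post top [[412.0, 222.0]]
foot corners [[81.0, 266.0], [270.0, 605.0], [264.0, 610.0]]
0.1 mark mid front, base [[213.0, 431.0], [225.0, 425.0]]
0.15 mark mid front, base [[218.0, 439.0], [230.0, 433.0]]
0.2 mark mid front, base [[224.0, 448.0], [235.0, 442.0]]
0.25 mark mid front, base [[229.0, 456.0], [241.0, 450.0]]
0.3 mark mid front, base [[234.0, 464.0], [246.0, 458.0]]
0.35 mark mid front, base [[240.0, 472.0], [251.0, 466.0]]
lean -0.0625 pivot [[329.0, 351.0]] ptr 25,46 [[325.0, 372.0], [322.0, 388.0]]
rim L,R,foot [[275.0, 261.0], [398.0, 442.0], [329.0, 400.0]] post top [[369.0, 227.0]]
foot corners [[259.0, 342.0], [358.0, 494.0], [357.0, 500.0]]
0.1 mark mid front, base [[323.0, 409.0], [329.0, 406.0]]
0.15 mark mid front, base [[326.0, 412.0], [332.0, 409.0]]
0.2 mark mid front, base [[328.0, 416.0], [334.0, 413.0]]
0.25 mark mid front, base [[331.0, 419.0], [337.0, 416.0]]
0.3 mark mid front, base [[334.0, 423.0], [339.0, 420.0]]
0.35 mark mid front, base [[336.0, 426.0], [342.0, 423.0]]
```

Pointer (243,350→) is nearly in line with the mark (238,438). The projections put the mark at ~0.27 rad and the lean is now 0.21, so I'll rock 0.06 more.

Request:
{"fn": "jog_arm", "kwargs": {
  "series": [-0.0093, 0.0021, 0, 0.0025, 0.011, 0, 15, -0.0186, 0.0042, 0, 0.005, 0.022, 0, 15, -0.0279, 0.0064, 0, 0.0075, 0.033, -0.0006, 15, -0.0372, 0.0085, 0, 0.0101, 0.0441, -0.0011, 15, -0.0372, 0.0085, 0, 0.0101, 0.0441, -0.0011, 15, -0.0372, 0.0085, 0, 0.0101, 0.0441, -0.0011, 15, -0.0372, 0.0085, 0, 0.0101, 0.0441, -0.0011, 15, -0.0372, 0.0085, 0, 0.0101, 0.0441, -0.0011, 15, -0.0372, 0.0085, 0, 0.0101, 0.0441, -0.0011, 15, -0.0372, 0.0085, 0, 0.0101, 0.0441, -0.0011, 15]
}}

```text
time_s: 16.7
tool_pos: [0.555, 0.1855, 0.1848]
tool_rot: [1.821, -2.284, 0.248]
force: [-3.5, -1.2, 10.7]
width: 0.022
gripper_force: 40.2
```

Request:
{"fn": "jog_arm", "kwargs": {
  "series": [0, 0, 0, 0, 0, 0, 15, 0, 0, 0, 0, 0, 0, 15, 0, 0, 0, 0, 0, 0, 15, 0, 0, 0, 0, 0, 0, 15, 0, 0, 0, 0, 0, 0, 15, 0, 0, 0, 0, 0, 0, 15, 0, 0, 0, 0, 0, 0, 15, 0, 0, 0, 0, 0, 0, 15, 0, 0, 0, 0, 0, 0, 15, 0, 0, 0, 0, 0, 0, 15]
}}

```text
time_s: 17.95
tool_pos: [0.5551, 0.1855, 0.1848]
tool_rot: [1.822, -2.284, 0.248]
force: [-2.7, -0.7, 10.2]
width: 0.0219
gripper_force: 40.2
```

```bash
cat > fit.py <<'E'
from h import *
from scipy.optimize import minimize
s=r.state();t=R.from_rotvec(s['tool_rot']).as_matrix()[:,2]@Rz;lean=np.arctan2(-t[1],-t[2]);print('lean',lean,s['force'])
im=np.mean([r.get_image('scene')[0].astype(float) for _ in range(4)],0).sum(2)
np.save('cur.npy',im)
crop=im[205:265,265:325];S=8
def box(a,w,r0,r1,x0,x1,du,dv):
    C=[[x,rad*np.sin(a)+h*np.cos(a),.072-rad*np.cos(a)+h*np.sin(a)] for x in(x0,x1) for rad in(r0,r1) for h in(-w/2,w/2)]
    p=(proj(gp(C,lean))-[265,205]+[du,dv]+.5)*S
    h=cv2.convexHull(p.astype(np.float32)).round().astype(int); m=np.zeros((60*S,60*S),np.uint8); cv2.fillConvexPoly(m,h,1); return m
dark=np.clip(1-crop/330,0,1)
def cost(p,full=False):
    a,du,dv=p
    m=box(a,.008,.046,.058,.012,.019,du,dv)
    A=cv2.resize(m.astype(np.float32),(60,60),interpolation=cv2.INTER_AREA)
    g=cv2.dilate(m,np.ones((5*S//2*2+1,)*2,np.uint8)); G=cv2.resize(g,(60,60),interpolation=cv2.INTER_AREA)>0
    # stay clear of the pointer: only compare on mark surroundings
    return A,G
du0,dv0=0,-1.5
best=[]
for du in np.arange(-1.5,1.6,.5):
  for dv in np.arange(-3.5,.6,.5):
    for a in np.arange(.1,.36,.02):
      A,_=cost((a,du,dv)); P=cv2.resize(box(lean,.004,.005,.046,.013,.016,du,dv).astype(np.float32),(60,60),interpolation=cv2.INTER_AREA)
      M=np.clip(A+.8*P,0,1);W=np.zeros((60,60));W[33:50,16:31]=1
      x,y=M[W>0],dark[W>0]; best.append((np.corrcoef(x,y)[0,1],a,du,dv))
best.sort(reverse=True)
for b in best[:12]: print(np.round(b,3))
E
python3 fit.py
python3 - <<'E'
import numpy as np,cv2
im=np.load('cur.npy')[225:260,275:315]/3
cv2.imwrite('pics/g3.png',cv2.resize(im.astype(np.uint8),None,fx=15,fy=15,interpolation=cv2.INTER_CUBIC))
E
```

```text
lean 0.2693691665099744 [-2.73573027 -0.67423643 10.23695655]
[ 0.728  0.3   -0.5   -2.5  ]
[ 0.722  0.3   -0.5   -2.   ]
[ 0.72  0.28 -0.5  -2.  ]
[ 0.72  0.32 -0.5  -2.5 ]
[ 0.713  0.26   0.    -2.   ]
[ 0.711  0.32  -0.5   -3.   ]
[ 0.71  0.28  0.   -2.  ]
[ 0.707  0.26   0.    -1.5  ]
[ 0.705  0.32  -1.    -2.5  ]
[ 0.705  0.28  -0.5   -2.5  ]
[ 0.705  0.34  -1.    -3.   ]
[ 0.703  0.24   0.    -1.5  ]
```

View pics/g3.png

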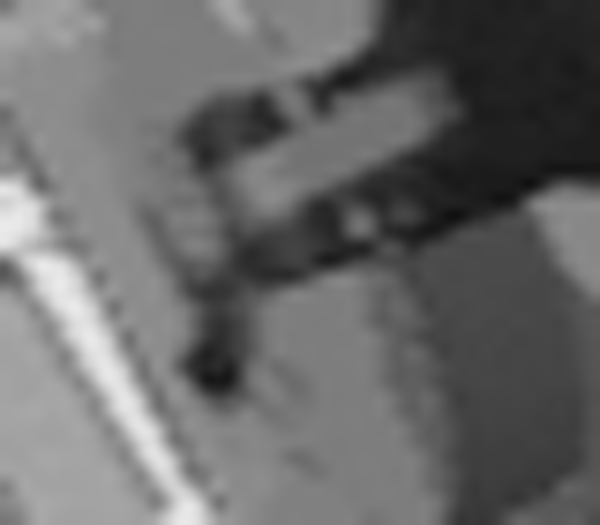

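```bash
python3 -c "
from plant import r
print(r.close_job())"
```

```text
the job is handed in; nothing more can be done
None
```

I drew the latch back to a hard stop (about 58–59 mm of 60 by camera), rocked the gauge over the higher rib to a lean of 0.27 rad with the mark estimated at 0.28 ± 0.03 rad, and handed the job in at about 18 s still gripping at 40 N and pressing down with about 10 N; the verdict was not reported back.

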